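# Set the purge-gas regulator and pull its knob out to lock

## Task

Set the purge-gas regulator on the console: turn its large round knob clockwise until the gauge needle points at the marker clip on the gauge's rim, then pull the knob straight up until it is all the way out and locked, and let go. The lock teeth mesh only at certain angles, so if the pull is blocked do not force it: keep a light pull and ease the knob a little to one side or the other until it slips out, leaving the needle within the width of the clip. Do not disturb the bottle, beaker and spanner standing around.

Things in the scene. Friction and masses are not known exactly. Their poses are not given: they have to be found in the camera images.
- console: white sheet-metal gas console with a bare metal deck, 240 x 320 mm, deck 88 mm above the bench, fixed to the bench; origin at the centre of its underside, x away from its operator side, y to the left, z up. On the deck: the regulator knob (45 mm towards the operator and 55 mm left of centre), the round pressure gauge (35 mm away and 75 mm right), and a small lever valve (62 mm away, 95 mm left, 27 mm high, to be left alone)
- lock_ring: hidden ring inside the knob; origin on the knob's axis at deck level. 12 evenly spaced teeth point down (30 degrees of knob turn apart); pawls in the knob must enter the gaps, with 2.5 degrees of play. With the needle at the clip's middle they always meet tip to tip; the nearest gap lies 7 to 15 degrees of knob turn away, to either side: no pose or axis tells which
- knob_grip (a point): point on the knob's axis, 22 mm above the knob's underside, a good height to grip; it rises with the knob; z up along the axis. The knob is a black ribbed cylinder 46 mm in diameter and 38 mm high with a white line on top; pushed in, its underside is 8 mm above the deck, over a 54 mm wide, 6 mm high steel panel nut. It turns with about 0.06 N m and stays where it is left
- knob_turn (a joint): turn of the knob, rad, growing clockwise seen from above (more pressure), range 0 to 4
- knob_lift (a joint): how far the knob is pulled up, m: 0 pushed in (free to turn), 0.008 fully out against its stop (locked against turning). It slides with about 4 N of friction and stays where it is left. Pulled up at a wrong angle the teeth meet tip to tip and it stops at about 0.003; past 0.0065 the teeth are meshed
- needle (a joint): gauge needle, rad clockwise from the zero tick of the dial; it turns a quarter as far as the knob, clockwise with it (needle = 0.6 + 0.25 x knob_turn)
- marker (a joint): the marker clip's place, rad clockwise from the same zero tick; the clip is fast on the rim
- needle_tip (a point): tip of the black needle, 30 mm from the gauge's centre; x points outward along the needle. The gauge is 84 mm wide, its dial faces up, about 10 mm above the deck
- marker_tip (a point): middle of the inner edge of the dark steel marker clip, 30 mm from the gauge's centre; x points outward. The clip is 6.4 mm wide, so its half width spans 0.105 rad of needle travel
- reagent_bottle: amber glass bottle with white cap, 70 mm wide, 150 mm high, loose, origin at the centre of its underside; stands left of the console
- beaker: empty glass beaker, 72 mm wide, 90 mm high, loose, origin at the centre of its underside; stands right of the console
- spanner: steel spanner 160 mm long, loose, lying along its x; origin at the centre of its underside; right of the console, nearer the robot

How it is judged:
On the way, in this order (a step that is already met when the one before it is completed fails the run):
1. with the lock not yet engaged, the needle stands within the width of the clip (angle between the x axis of needle_tip and the x axis of marker_tip, either way round below 0.105 rad and value of joint knob_lift below 0.0055 m), for 0.2 s.
2. the knob is pulled up until the lock is engaged (value of joint knob_lift above 0.0065 m), for 0.2 s.
At the end, for the whole second after the job is handed in: the knob is out (lifted more than 6.5 mm of 8) and stays there at rest, released, with the needle within 0.105 rad (half the clip's width) of the marker clip's middle (value of joint knob_lift above 0.0065 m and angle between the x axis of needle_tip and the x axis of marker_tip, either way round below 0.105 rad and velocity of joint knob_turn between -0.05 and 0.05 rad/s and velocity of joint knob_lift between -0.005 and 0.005 m/s); the robot touches nothing.
It fails at once if the lock is forced: more than 25 N between the knob and its lock ring (teeth or end stop) (contact force between lock_ring and anything else above 25 N).
It fails at once if the bottle is moved more than 20 mm (distance of reagent_bottle from where it was at the start of the episode above 0.02 m).
It fails at once if the beaker is moved more than 20 mm (distance of beaker from where it was at the start of the episode above 0.02 m).
It fails at once if the spanner is moved more than 20 mm (distance of spanner from where it was at the start of the episode above 0.02 m).
It also fails if it takes over 72 s, if anything falls off the work surface, if the arm or the gripper's body presses on something with over 40 N, if the wrist force passes 120 N, or if a joint passes its speed limit or range.

## Robot

A 6-joint arm with a two-finger parallel gripper is mounted at the origin on the work surface. World frame = base frame: x ahead of the robot, y to its left, z up, the work surface at z = 0. Lengths are in m, angles in rad, forces in N, time in s.
With the tool pointing down it reaches from about 0.35 to 0.975 m from the base axis. Payload 4.9 kg.
Tool frame: the origin (TCP) lies midway between the tips of the shut fingers; the grasp point (between the pads) lies 19 mm behind it; z points along the fingers, y is the direction in which the jaws open and shut (so a half turn about z gives the same grasp; the last joint's range is limited). The gripper opens to 85 mm and grips with 20 to 120 N. Pads are 22 mm wide; open, the fingers measure 114 mm over their backs; the gripper's body (76 mm by 85 mm) begins 54 mm behind the grasp point. The pads swing forward as they close: fully open they stand 13 mm farther back than shut.
Start: joints at [1.17, 0.053, 1.613, -0, 1.476, -0.119], TCP at [0.174, 0.6, 0.231] pointing down, gripper open.
Joint ranges: [-3.01, 3.01], [-1.01, 2.22], [0.06, 2.58], [-1.02, 4.17], [0.09, 2.62], [-3.14, 3.14]. Speed limits (rad/s): [2.57, 2.57, 3.14, 3.14, 3.14, 3.14].

## Interface

Orientations are given as a rotation vector (axis times angle).
In Python, from station import ctrl gives the robot as it stands.
- The arm moves only by the tool jog_arm, never from a script. Its argument "steps" is a list of rows, each an object of numbers: "dx", "dy", "dz": the shift along the world's x, y, z in units of 60 mm (1.0 is 60 mm); "twist": the turn about the world's z in units of 10 degrees (1.0 is 10 degrees). A call has 1 to 5 rows; each row is the pose to reach, as a shift and turn from the pose measured when the call began; what a row does not reach only later rows make up. A row lasts 1/8 s, in which the tool goes at most 62.5 mm and 10.7 degrees, less where a joint would pass 70% of its speed; a pose out of reach is approached as far as the arm can. A call with a gripper value outside its range is refused whole. "gripper" is the closure in counts, from 0 (fully open) to 255 (shut), set as the call begins (left out, the last holds). The fingers move at their own pace and stop on an object; "newtons" is the grip in N (left out, the last holds). Time passes only in rows, so rows that repeat a pose let the fingers close. It gives the time, the measured TCP pose, the force and the opening at its end, in the units of the state.
- ctrl.get_obs(): the state, without advancing time (a new reading comes with each control period).
- ctrl.get_image(name): name is "scene" or "top"; returns a dict with "frame" (400x640x3 uint8, red, green, blue), "range_z" (400x640 float32, m along the optical axis (not along the pixel's ray), 0 where there is no reading), "fx", "fy", "cx", "cy" (pixels), "D" ([k1, k2, p1, p2, k3] as OpenCV has them; the pictures are not rectified), "extrinsics" (4x4, takes a point from camera to world coordinates). Camera axes: x right, y down, z forward; pixel columns grow to the right and rows downward; lengths in m; the calibration is good to about 2 mm. A picture is of the moment at which its call begins.
- ctrl.finish_job(): hands the job in, once; it reports no verdict.
The state is a dict: "t": time; "q": joint angles; "dq": joint speeds; "effort": joint torques, N m; "tool_pos": TCP position; "tool_rot": TCP orientation; "contact_force": force on the tool from outside, world axes, zero at the start; "wrist_torque": the same for the moment, N m; "opening": finger opening in m.
Only numpy, scipy, OpenCV 4.12 (cv2) and the standard library are available. Lean on these libraries where they do the work, as an engineer would, in place of code of your own. Each camera call takes 0.05 s, during which the arm holds its last target.

## Working session

There is one attempt and no reset: what is moved stays moved. The work goes in short steps, Python scripts to look and compute and a tool call to move; the robot and the scene stay as the last step left them, time stands still between calls to the robot, and variables do not carry over. Pictures are saved under pics/ and viewed, and the job is handed in when it is done.

Besides the shell and the picture viewer there is one more tool, called after "Emit:" in YAML: its name, and indented under it one key for each argument. jog_arm: Moves the arm, as the interface text tells. Its arguments: {"type":"object","properties":{"steps":{"type":"array"},"gripper":{"type":"number"},"newtons":{"type":"number"}},"required":["steps"]}

```bash
mkdir -p pics; ls
cat > h.py <<'E'
import numpy as np, cv2
from station import ctrl
def snap(name,fn,crop=None,scale=1):
    im=ctrl.get_image(name); f=im["frame"][:,:,::-1]
    if crop: x0,y0,x1,y1=crop; f=f[y0:y1,x0:x1]
    f=cv2.resize(f,None,fx=scale,fy=scale,interpolation=cv2.INTER_CUBIC)
    cv2.imwrite("pics/"+fn,f); return im
def px(im,u,v,z=None,plane=None):
    K=np.array([[im["fx"],0,im["cx"]],[0,im["fy"],im["cy"]],[0,0,1]])
    n=cv2.undistortPoints(np.array([[[u,v]]],float),K,np.array(im["D"]))[0,0]
    T=np.array(im["extrinsics"]); d=T[:3,:3]@np.array([n[0],n[1],1])
    if plane is not None: s=(plane-T[2,3])/d[2]
    else: s=im["range_z"][int(round(v)),int(round(u))] if z is None else z
    return T[:3,3]+s*d
E
python3 - <<'E'
from h import *
for n in("scene","top"):
    im=snap(n,n+"0.png"); np.save("pics/"+n+"0.npy",im,allow_pickle=True)
    print(n,im["extrinsics"],im["fx"],im["D"])
print(ctrl.get_obs())
E
```

```text
pics
scene [[-0.46144781  0.67147643 -0.5798149   1.02904011]
 [ 0.88716158  0.34689883 -0.30431157  0.26011103]
 [-0.00320094 -0.65481341 -0.7557838   0.69963029]
 [ 0.          0.          0.          1.        ]] 368.31647596510334 [-0.03800789  0.          0.          0.          0.        ]
top [[-0.02535931 -0.98011025  0.19682686  0.33381428]
 [-0.99965252  0.02627899  0.0020618   0.00181234]
 [-0.00719321 -0.19670618 -0.9804361   1.12043033]
 [ 0.          0.          0.          1.        ]] 404.97952264961924 [-0.02722913  0.          0.          0.          0.        ]
{'t': 0.1, 'q': array([ 1.17001953e+00,  5.33153510e-02,  1.61415979e+00,  1.07033915e-05,
        1.47600210e+00, -1.19031532e-01]), 'dq': array([-3.20667154e-03, -9.07125402e-04, -2.96882939e-03,  1.00167905e-03,
       -1.09131050e-03,  4.76177146e-05]), 'effort': array([ 7.23921348e-04, -3.94903135e+01, -3.71365356e+01,  2.98999601e-05,
        3.88669461e-03,  1.61185966e-05]), 'tool_pos': array([0.17356392, 0.59982867, 0.23016891]), 'tool_rot': array([-4.41034051e-01, -3.10998034e+00,  2.85613912e-03]), 'contact_force': array([ 0.32353723,  0.54690847, -0.16707457]), 'wrist_torque': array([0.0537044 , 0.01883522, 0.00502123]), 'opening': 0.08525121650574549}
```

View pics/scene0.png

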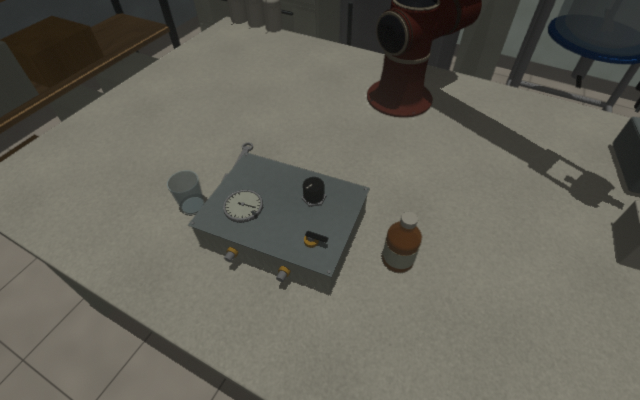

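View pics/top0.png

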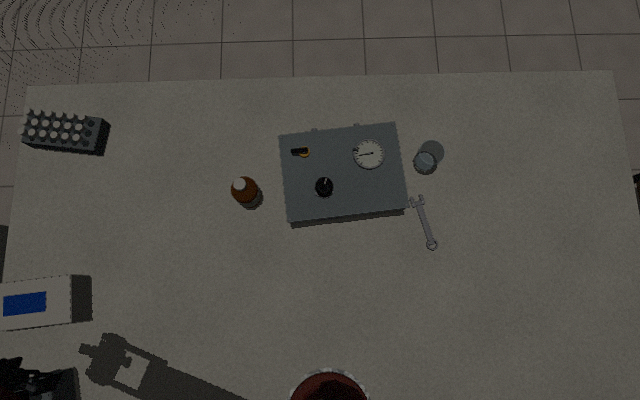

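The top view shows the knob at about (324,187), the gauge at (368,154), the bottle at (244,190), the beaker at (425,162) and the spanner at (424,222). Next I'll zoom in on these.

Run:
```python
from h import *
im=np.load("pics/top0.npy",allow_pickle=True).item(); s=np.load("pics/scene0.npy",allow_pickle=True).item()
def c(im,b,k,fn):
    x0,y0,x1,y1=b; f=im["frame"][y0:y1,x0:x1,::-1].astype(float)*1.6
    cv2.imwrite(fn,cv2.resize(f.clip(0,255).astype(np.uint8),None,fx=k,fy=k,interpolation=cv2.INTER_CUBIC))
c(im,(345,130,395,180),12,"pics/tg.png"); c(s,(215,180,275,230),12,"pics/sg.png"); c(im,(270,110,450,260),4,"pics/tc.png")
for n,i,pts in(("top",im,[(324,187),(324,183),(368,154),(279,137),(396,123),(408,207),(288,222),(340,165),(240,184)]),("scene",s,[(313,190),(313,184),(243,206),(350,190)])):
    for p in pts: print(n,p,px(i,*p).round(4))
```

```text
top (324, 187) [ 0.5693 -0.0045  0.1327]
top (324, 183) [ 0.5796 -0.0048  0.1327]
top (368, 154) [ 0.6633 -0.1229  0.0996]
top (279, 137) [0.7209 0.1124 0.0895]
top (396, 123) [ 0.7888 -0.2222 -0.001 ]
top (408, 207) [ 0.5213 -0.2216  0.0854]
top (288, 222) [0.4898 0.0904 0.0884]
top (340, 165) [ 0.6384 -0.0487  0.0887]
top (240, 184) [0.5794 0.2037 0.1463]
scene (313, 190) [0.5901 0.0056 0.1325]
scene (313, 184) [ 0.5752 -0.0025  0.1324]
scene (243, 206) [ 0.67   -0.1211  0.0959]
scene (350, 190) [0.5171 0.0585 0.087 ]
```

View pics/tg.png

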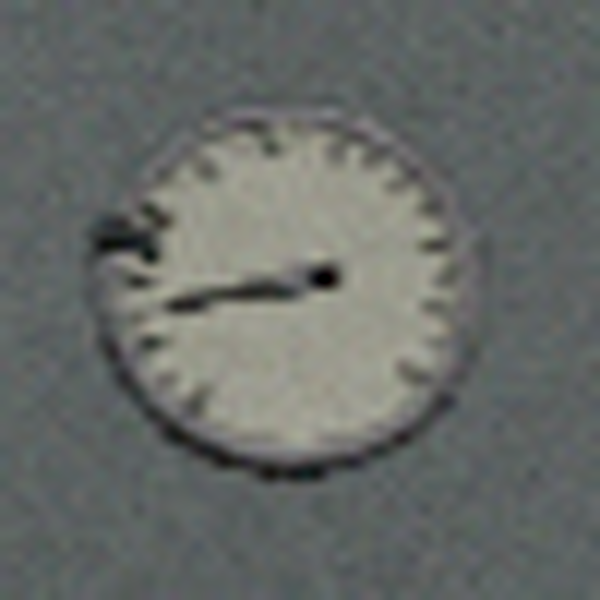

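View pics/sg.png

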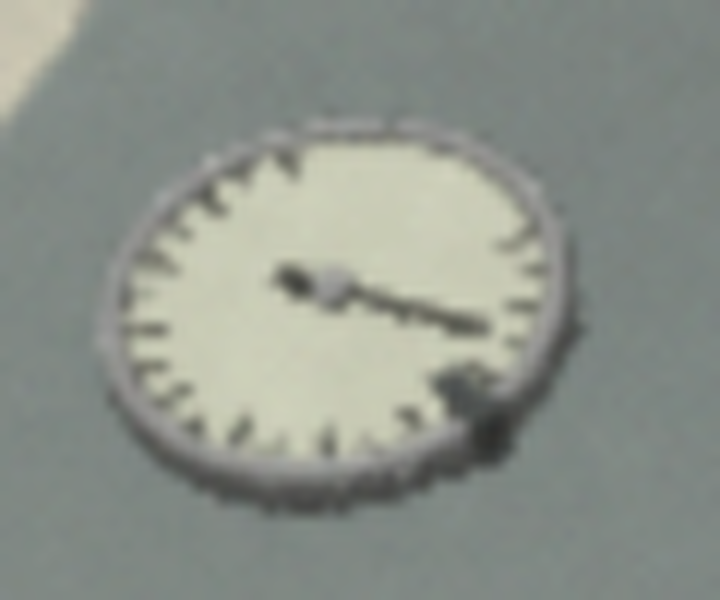

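View pics/tc.png

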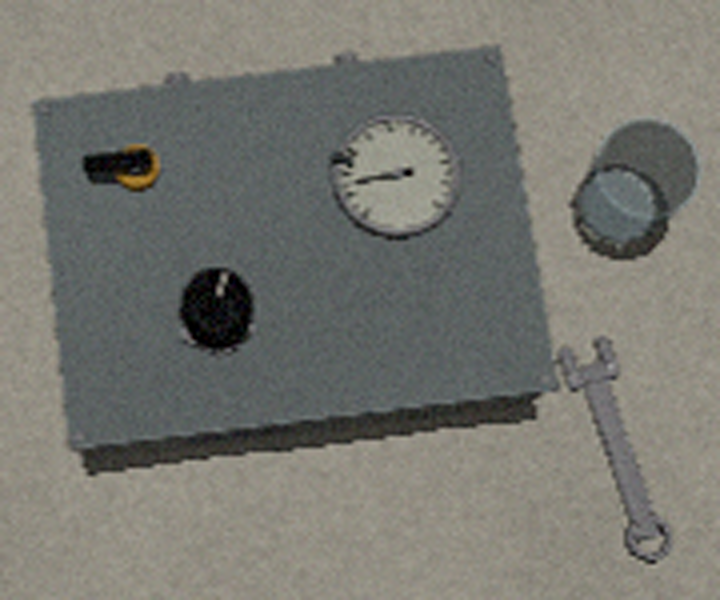

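Run:
```python
from h import *
im=np.load("pics/top0.npy",allow_pickle=True).item(); s=np.load("pics/scene0.npy",allow_pickle=True).item()
def P(i,b,k,p,z): return px(i,b[0]+(p[0]+.5)/k-.5,b[1]+(p[1]+.5)/k-.5,plane=z)
# console corners
C=[P(im,(270,110),4,p,.088) for p in [(36,103),(497,47),(553,388),(72,450)]]
ctr=np.mean(C,0); v=C[0]-C[1]; v2=C[3]-C[2]; w=(C[0]-C[3]);
yaw=np.arctan2(-(v+v2)[0],(v+v2)[1]); print("ctr",ctr,"yaw",np.degrees(yaw),np.linalg.norm(v),np.linalg.norm(v2),np.linalg.norm(w))
R=np.array([[np.cos(yaw),-np.sin(yaw)],[np.sin(yaw),np.cos(yaw)]])
k=ctr[:2]+R@[-.045,.055]; g=ctr[:2]+R@[.035,-.075]; print("knob",k,"gauge",g)
# knob top blob / from depth
for n,i in(("top",im),("scene",s)):
    T=np.array(i["extrinsics"]);pts=[]
    for vv in range(150,240):
        for u in range(280,380):
            if i["range_z"][vv,u]>0:
                p=px(i,u,vv)
                if .125<p[2]<.145 and np.hypot(*(p[:2]-k))<.05: pts.append(p)
    pts=np.array(pts); print(n,"knob",pts.mean(0),(pts.max(0)+pts.min(0))/2,np.ptp(pts,0),len(pts))
def ang(a,c): return np.degrees(np.arctan2(*(a-c)[[1,0]]))
z=.099
for n,i,b,pp in(("top",im,(345,130),[(293,282),(172,305),(152,236),(288,283)]),("scene",s,(215,180),[(332,288),(487,328),(452,382),(338,310)])):
    q=[P(i,b,12,p,z)[:2] for p in pp]
    for c in(q[0],g): print(n,q[0],"needle",ang(q[1],c),"clip",ang(q[2],c),"len",np.linalg.norm(q[1]-c),np.linalg.norm(q[2]-c))
```

```text
ctr [ 0.62372982 -0.05371797  0.088     ] yaw 5.823265811241842 0.31408243839623134 0.31383902035295536 0.2375775121867006
knob [ 0.57338172 -0.00356751] gauge [ 0.66615872 -0.12477983]
top knob [ 0.57310127 -0.00507526  0.13365412] [ 0.57399468 -0.00581302  0.13226753] [0.04372098 0.04299618 0.01362844] 248
scene knob [ 5.78629779e-01 -5.57691374e-04  1.33224886e-01] [ 0.57603758 -0.00251922  0.1309815 ] [0.04366531 0.04476102 0.01163401] 304
top [ 0.66603986 -0.12564534] needle 99.65028487638472 clip 69.4732662561207 len 0.0271822034352891 0.03256081112486966
top [ 0.66603986 -0.12564534] needle 100.22058403380134 clip 69.12603726378441 len 0.02635017259005603 0.03170915543534552
scene [ 0.66712606 -0.12464128] needle 99.70084592858763 clip 75.93453646753343 len 0.03007821189274868 0.03207418367634717
scene [ 0.66712606 -0.12464128] needle 97.83906632210623 clip 74.3373050424384 len 0.03006765013829344 0.03245628002953619
```

Knob axis is at about (0.574, -0.0045). The needle is at about 99° and the clip at 70-75° (world azimuth), so the knob needs to turn about 100° clockwise. I'll move over the knob first, staying high.

Emit:
jog_arm:
  steps:
    - {"dx": 0.5, "dy": -0.8, "dz": 0.1}
    - {"dx": 1.0, "dy": -1.6, "dz": 0.2}
    - {"dx": 1.5, "dy": -2.4, "dz": 0.2}
    - {"dx": 2.0, "dy": -3.2, "dz": 0.2}
    - {"dx": 2.5, "dy": -4.0, "dz": 0.2}
  gripper: 0
  newtons: 30

```text
validation failed for argument at $.st...
```

Emit:
jog_arm:
  steps:
    - {"dx": 0.5, "dy": -0.8}
    - {"dx": 1.0, "dy": -1.6}
    - {"dx": 1.5, "dy": -2.4}
    - {"dx": 2.0, "dy": -3.2}
    - {"dx": 2.5, "dy": -4.0}

```text
validation failed for argument at $.st...
```

Emit:
jog_arm:
  steps:
    - {"dx": 0.5, "dy": -0.8, "dz": 0.1, "twist": 0}
    - {"dx": 1.0, "dy": -1.6, "dz": 0.2, "twist": 0}
  gripper: 0
  newtons: 30

```text
t: 0.35
tool_pos: [0.2337, 0.5025, 0.2412]
tool_rot: [-0.438, -3.11, 0.006]
contact_force: [1.3, 1.1, 0.4]
opening: 0.0851
```

All four keys are required in each row.

Emit:
jog_arm:
  steps:
    - {"dx": 0.5, "dy": -0.8, "dz": 0, "twist": 0}
    - {"dx": 1.0, "dy": -1.6, "dz": 0, "twist": 0}
    - {"dx": 1.5, "dy": -2.4, "dz": 0, "twist": 0}
    - {"dx": 2.0, "dy": -3.2, "dz": 0, "twist": 0}
    - {"dx": 2.5, "dy": -4.0, "dz": 0, "twist": 0}

```text
t: 0.98
tool_pos: [0.3841, 0.2608, 0.2409]
tool_rot: [-0.438, -3.11, 0.006]
contact_force: [1.6, -0.2, -0.3]
opening: 0.0859
```

Emit:
jog_arm:
  steps:
    - {"dx": 0.5, "dy": -0.8, "dz": 0, "twist": 0}
    - {"dx": 1.0, "dy": -1.6, "dz": 0, "twist": 0}
    - {"dx": 1.5, "dy": -2.4, "dz": 0, "twist": 0}
    - {"dx": 2.0, "dy": -3.2, "dz": 0, "twist": 0}
    - {"dx": 2.5, "dy": -3.6, "dz": 0, "twist": 0}

```text
t: 1.6
tool_pos: [0.5346, 0.0424, 0.2404]
tool_rot: [-0.442, -3.109, 0.006]
contact_force: [-0.3, 0.3, -0.1]
opening: 0.0854
```

Emit:
jog_arm:
  steps:
    - {"dx": 0.66, "dy": -0.78, "dz": 0, "twist": 0}
    - {"dx": 0.66, "dy": -0.78, "dz": -0.5, "twist": 0}
    - {"dx": 0.66, "dy": -0.78, "dz": -1.0, "twist": 0}
    - {"dx": 0.66, "dy": -0.78, "dz": -1.2, "twist": 0}
    - {"dx": 0.66, "dy": -0.78, "dz": -1.2, "twist": 0}

```text
t: 2.22
tool_pos: [0.5735, -0.0042, 0.1674]
tool_rot: [-0.441, -3.107, 0.006]
contact_force: [-0.8, -0.0, 0.3]
opening: 0.0861
```

Run:
```python
from h import *
print(ctrl.get_obs()["q"])
snap("scene","s1.png",(200,100,400,250),4); snap("top","t1.png",(250,100,450,250),4)
```

```text
[-0.13514998 -0.0185805   1.79359211 -0.00387163  1.37035169 -1.42287135]
```

View pics/s1.png

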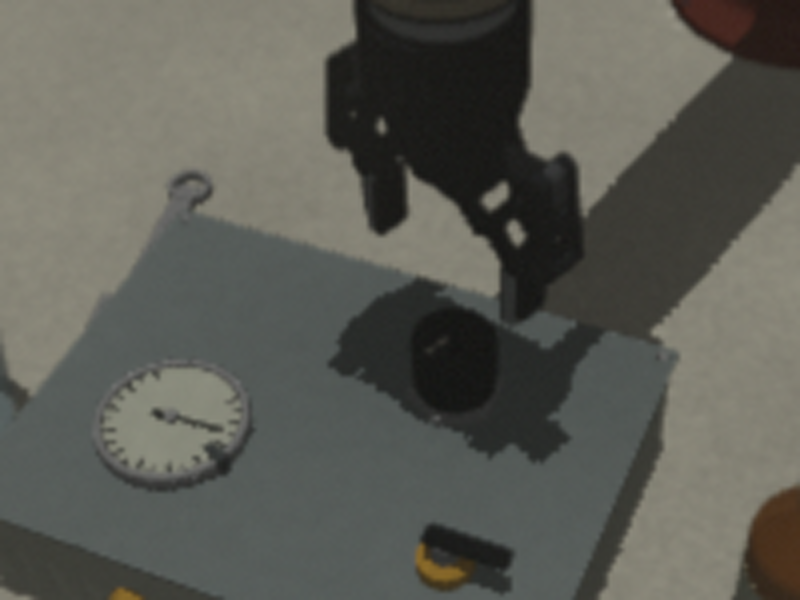

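View pics/t1.png

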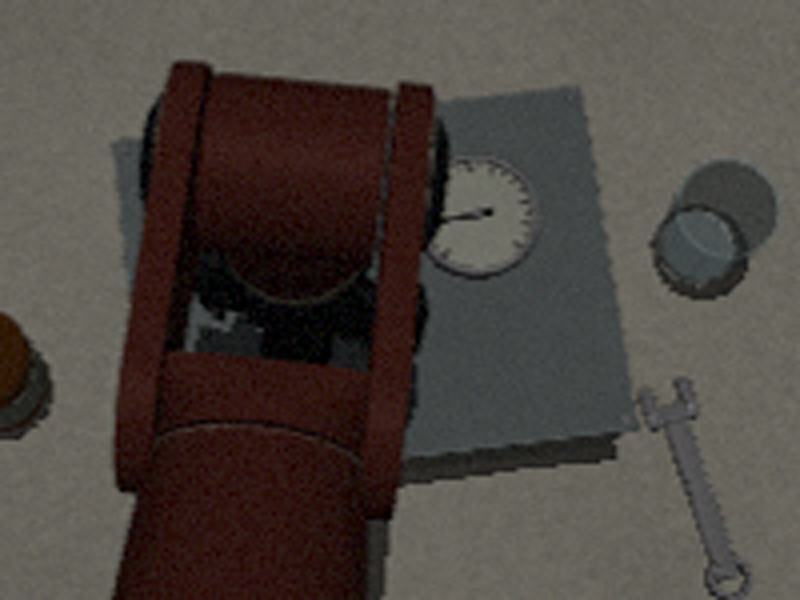

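The scene camera still sees the whole gauge, and the jaws straddle the knob. Now I'll descend and close.

Emit:
jog_arm:
  steps:
    - {"dx": 0, "dy": 0, "dz": -0.4, "twist": 0}
    - {"dx": 0, "dy": 0, "dz": -0.8, "twist": 0}
    - {"dx": 0, "dy": 0, "dz": -1.1, "twist": 0}
    - {"dx": 0, "dy": 0, "dz": -1.1, "twist": 0}

```text
t: 2.82
tool_pos: [0.5741, -0.0041, 0.1028]
tool_rot: [-0.441, -3.109, 0.006]
contact_force: [0.1, -0.2, -0.4]
opening: 0.0856
```

Emit:
jog_arm:
  steps:
    - {"dx": 0, "dy": 0, "dz": 0, "twist": 0}
    - {"dx": 0, "dy": 0, "dz": 0, "twist": 0}
    - {"dx": 0, "dy": 0, "dz": 0, "twist": 0}
    - {"dx": 0, "dy": 0, "dz": 0, "twist": 0}
    - {"dx": 0, "dy": 0, "dz": 0, "twist": 0}
  gripper: 90
  newtons: 30

```text
t: 3.45
tool_pos: [0.5742, -0.0041, 0.1029]
tool_rot: [-0.441, -3.109, 0.006]
contact_force: [-0.1, 0.2, 0.1]
opening: 0.0553
```

Clear on both sides at 55 mm, so I'll close until it grips.

Emit:
jog_arm:
  steps:
    - {"dx": 0, "dy": 0, "dz": 0, "twist": 0}
    - {"dx": 0, "dy": 0, "dz": 0, "twist": 0}
    - {"dx": 0, "dy": 0, "dz": 0, "twist": 0}
    - {"dx": 0, "dy": 0, "dz": 0, "twist": 0}
  gripper: 170
  newtons: 30

```text
t: 3.95
tool_pos: [0.5744, -0.0037, 0.1033]
tool_rot: [-0.441, -3.109, 0.005]
contact_force: [0.1, 3.0, 2.8]
opening: 0.045
```

Emit:
jog_arm:
  steps:
    - {"dx": 0, "dy": 0, "dz": 0, "twist": -0.8}
    - {"dx": 0, "dy": 0, "dz": 0, "twist": -1.6}
    - {"dx": 0, "dy": 0, "dz": 0, "twist": -2.4}
    - {"dx": 0, "dy": 0, "dz": 0, "twist": -3.2}
    - {"dx": 0, "dy": 0, "dz": 0, "twist": -4.0}

```text
t: 4.58
tool_pos: [0.5747, -0.0032, 0.1032]
tool_rot: [-1.484, -2.767, 0.002]
contact_force: [0.7, 4.4, 0.7]
opening: 0.0455
```

```bash
cat >> h.py <<'E'
def look(i):
    o=ctrl.get_obs(); print(o["t"],o["tool_pos"].round(4),"F",o["contact_force"].round(1),"M",o["wrist_torque"].round(2),"q6",o["q"][5].round(3))
    return snap("scene",f"s{i}.png",(215,180,275,230),12)
E
python3 -c "
from h import *
look(2)"
```

```text
4.575 [ 0.5747 -0.0032  0.1032] F [0.7 4.4 0.7] M [ 0.71 -0.17  0.09] q6 -0.721
```

View pics/s2.png

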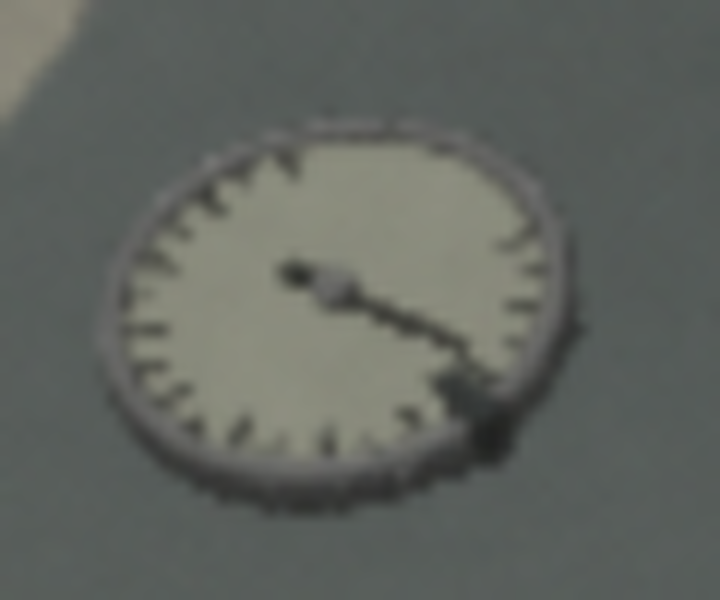

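Emit:
jog_arm:
  steps:
    - {"dx": 0, "dy": -0.03, "dz": 0, "twist": -0.8}
    - {"dx": 0, "dy": -0.03, "dz": 0, "twist": -1.6}
    - {"dx": 0, "dy": -0.03, "dz": 0, "twist": -2.4}
    - {"dx": 0, "dy": -0.03, "dz": 0, "twist": -3.2}
    - {"dx": 0, "dy": -0.03, "dz": 0, "twist": -4.0}

```text
t: 5.25
tool_pos: [0.5752, -0.0031, 0.1033]
tool_rot: [-2.345, -2.085, -0.005]
contact_force: [2.7, 8.8, -0.6]
opening: 0.0452
```

```bash
cat >> h.py <<'E'
def proj(im,p):
    T=np.linalg.inv(np.array(im["extrinsics"])); K=np.array([[im["fx"],0,im["cx"]],[0,im["fy"],im["cy"]],[0,0,1]])
    return cv2.projectPoints(np.atleast_2d(np.array(p,float)),cv2.Rodrigues(T[:3,:3])[0],T[:3,3],K,np.array(im["D"]))[0][:,0]
def overlay(im,g,b,k,fn,z=.098):
    x0,y0,x1,y1=b; f=(im["frame"][y0:y1,x0:x1,::-1].astype(float)*1.5).clip(0,255).astype(np.uint8)
    f=cv2.resize(f,None,fx=k,fy=k,interpolation=cv2.INTER_CUBIC)
    for a in range(0,360,5):
        d=np.array([np.cos(np.radians(a)),np.sin(np.radians(a)),0])
        q=((proj(im,[g+.028*d,g+.030*d,g+.042*d,g+.047*d])-[x0,y0]+.5)*k-.5).astype(int)
        col=(0,0,255) if a%10==0 else (0,200,0)
        cv2.circle(f,tuple(map(int,q[2])),1,col,-1)
        if 40<=a<=110:
            cv2.circle(f,tuple(map(int,q[1])),1,(255,0,0),-1)
            if a%10==0: cv2.putText(f,str(a),tuple(map(int,q[3]-[8,-4])),0,.4,(255,255,255),1)
    cv2.circle(f,tuple(map(int,(proj(im,g)[0]-[x0,y0]+.5)*k-.5)),2,(0,0,255),-1)
    cv2.imwrite("pics/"+fn,f)
E
python3 - <<'E'
from h import *
im=look(3)
overlay(im,np.array([.6668,-.1242,.0985]),(215,180,275,230),12,"o3s.png")
t=np.load("pics/top0.npy",allow_pickle=True).item()
overlay(t,np.array([.6662,-.1253,.0985]),(345,130,395,180),12,"o3t.png")
E
```

```text
5.25 [ 0.5752 -0.0031  0.1033] F [ 2.7  8.8 -0.6] M [ 1.4  -0.44  0.1 ] q6 -0.022
```

View pics/o3s.png

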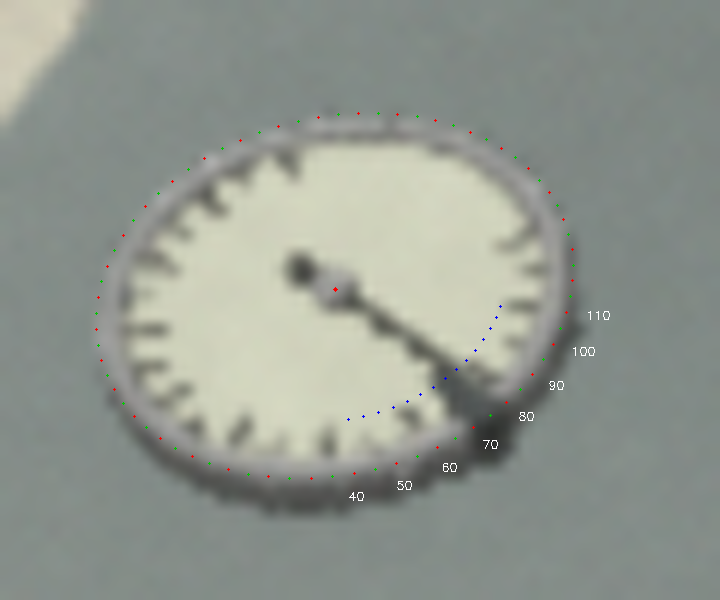

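View pics/o3t.png

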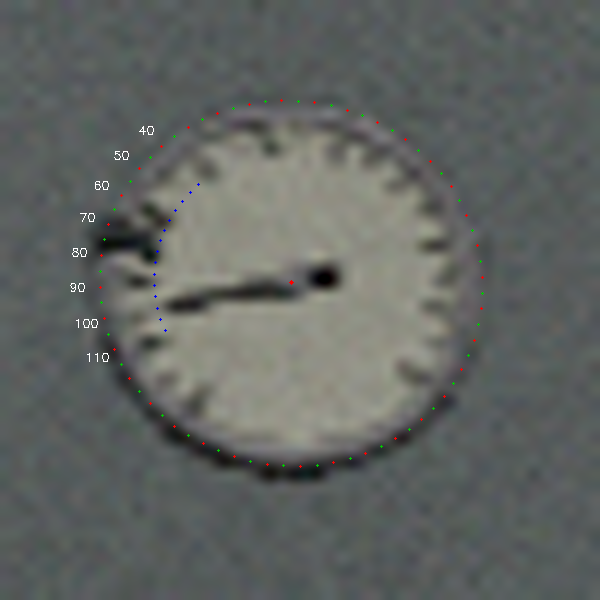

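Run:
```python
from h import *
t=np.load("pics/top0.npy",allow_pickle=True).item(); s=np.load("pics/scene0.npy",allow_pickle=True).item()
for i,b in((t,(350,144,362,156)),(s,(246,206,262,220))):
    x0,y0,x1,y1=b; g=i["frame"][y0:y1,x0:x1].mean(2).astype(int); print(b); print(g)
    print((i["range_z"][y0:y1,x0:x1]*1000).astype(int)[:4])
```

```text
(350, 144, 362, 156)
[[ 62  61  60  64  57  56  61  71  51  68  91  70]
 [ 56  64  62  64  60  57  60  64  71  80  85  92]
 [ 58  65  61  64  58  66  62  76  95  93  93  93]
 [ 58  58  59  57  57  66  56  29  67  82  94  91]
 [ 60  63  57  41  33  36  71  54  31  69  95  90]
 [ 61  62  44  34  30  30  33  40  71  93  92  96]
 [ 59  63  49  13  11  17  23  29  71  97  91  97]
 [ 60  59  44  49  74  87  69  15  67  93  94  95]
 [ 63  62  52  65  63  67  86  89  93  94  97  91]
 [ 62  61  55  55  66  53  28  56  85  97  97  96]
 [ 60  59  49  58  69  80  89  90 100  90  68  57]
 [ 61  65  53  59  71  85  85  82  70  28  23  27]]
[[1084 1082 1085 1082 1084 1083 1071 1075 1074 1077 1075 1076]
 [1083 1085 1086 1084 1082 1081 1071 1074 1076 1073 1072 1074]
 [1084 1085 1083 1081 1086 1081 1071 1075 1075 1078 1074 1070]
 [1082 1077 1081 1082 1083 1069 1072 1070 1074 1077 1077 1075]]
(246, 206, 262, 220)
[[113 107  74  85  67  62  63  70  83  99 118 114 109  96  96  80]
 [119 119 113 115 112 107  70  61  65  79 117 117 115  97  91  67]
 [120 121 120 120 122 119 114 112 111 112 116  91  88  95 
[... 315 characters left out ...]
 54  57  56  50  50  66  79]
 [121 116  82  75 115 114  68  54  50  46  39  43  50  68  78  81]
 [120 119 107  79  98 106  92  78  46  34  31  41  61  78  81  81]
 [115 116 103 100 100  94  81  65  40  31  32  47  76  81  83  81]
 [ 92  99  97  90  80  66  58  53  42  33  37  52  79  82  82  82]
 [ 88  83  77  73  53  50  49  47  46  44  51  75  81  82  82  81]
 [ 67  58  70  56  44  50  48  53  73  75  78  81  82  81  82  81]]
[[778 780 779 782 780 777 777 778 781 780 781 779 780 779 775 777]
 [778 777 778 776 778 780 777 779 776 779 780 779 779 774 777 777]
 [778 776 775 775 779 775 776 778 777 776 774 776 776 772 770 776]
 [775 776 774 776 775 775 776 774 777 775 774 774 773 770 772 777]]
```

Run:
```python
from h import *
t=np.load("pics/top0.npy",allow_pickle=True).item(); s=np.load("pics/scene0.npy",allow_pickle=True).item()
ht=np.array([345+293.5/12-.5,130+282.5/12-.5]); hs=np.array([215+333.5/12-.5,180+289.5/12-.5])
for zz in(.100,.102,.104,.106):
  for n,i,h,pts in(("top",t,ht,[(354.6,149.2),(356.5,149.4),(357,149.5)]),("scene",s,hs,[(253,212.5),(252.3,211.6),(254.5,213.3)])):
    c=px(i,*h,plane=.1)
    print(zz,n,[(round(float(np.degrees(np.arctan2(d[1],d[0]))),1),round(float(np.hypot(d[0],d[1])),4)) for d in [px(i,*p,plane=zz)-c for p in pts]])
# model render fit
def fit(i,h,b,thr,name):
    c=px(i,*h,plane=.1)[:2]; x0,y0,x1,y1=b; g=i["frame"][y0:y1,x0:x1].mean(2)
    best=[]
    S=8
    for a in np.arange(60,86,1):
      for zt in(.100,.102,.104,.106):
       for ro in (.042,.044,.046):
        d=np.array([np.cos(np.radians(a)),np.sin(np.radians(a))]);e=np.array([-d[1],d[0]])
        P=[np.r_[c+r*d+w*e,z] for r in(.030,ro) for w in(-.0032,.0032) for z in(zt,zt-.003)]
        q=(proj(i,P)-[x0,y0]+.5)*S
        m=np.zeros(((y1-y0)*S,(x1-x0)*S),np.uint8); cv2.fillConvexPoly(m,cv2.convexHull(q.astype(np.int32)),255)
        mm=cv2.resize(m,(x1-x0,y1-y0),interpolation=cv2.INTER_AREA).astype(float)/255
        best.append((np.corrcoef(mm.ravel(),-np.minimum(g,thr).ravel())[0,1],a,zt,ro))
    best.sort(reverse=True); print(name,[tuple(np.round(x,3)) for x in best[:8]])
fit(t,ht,(350,144,362,156),70,"top"); fit(s,hs,(246,206,260,220),90,"scene")
```

```text
0.1 top [(72.7, 0.0391), (71.3, 0.0341), (71.1, 0.0328)]
0.1 scene [(74.5, 0.0352), (75.5, 0.0323), (75.6, 0.0391)]
0.102 top [(73.7, 0.0391), (72.5, 0.0341), (72.3, 0.0328)]
0.102 scene [(73.3, 0.0367), (74.1, 0.0338), (74.4, 0.0406)]
0.104 top [(74.8, 0.0391), (73.7, 0.0341), (73.6, 0.0328)]
0.104 scene [(72.1, 0.0381), (72.8, 0.0352), (73.3, 0.042)]
0.106 top [(75.8, 0.0391), (74.8, 0.0341), (74.8, 0.0328)]
0.106 scene [(71.0, 0.0396), (71.5, 0.0367), (72.3, 0.0434)]
top [(np.float64(0.659), np.float64(73.0), np.float64(0.1), np.float64(0.046)), (np.float64(0.657), np.float64(74.0), np.float64(0.104), np.float64(0.046)), (np.float64(0.655), np.float64(72.0), np.float64(0.1), np.float64(0.046)), (np.float64(0.654), np.float64(73.0), np.float64(0.102), np.float64(0.046)), (np.float64(0.653), np.float64(76.0), np.float64(0.106), np.float64(0.046)), (np.float64(0.652), np.float64(75.0), np.float64(0.104), np.float64(0.046)), (np.float64(0.652), np.float64(74.0), np.float64(0.102), np.float64(0.046)), (np.float64(0.65), np.float64(75.0), np.float64(0.106), np.float64(0.046))]
scene [(np.float64(0.573), np.float64(76.0), np.float64(0.1), np.float64(0.046)), (np.float64(0.569), np.float64(75.0), np.float64(0.1), np.float64(0.046)), (np.float64(0.555), np.float64(74.0), np.float64(0.1), np.float64(0.046)), (np.float64(0.548), np.float64(77.0), np.float64(0.1), np.float64(0.046)), (np.float64(0.526), np.float64(73.0), np.float64(0.1), np.float64(0.046)), (np.float64(0.512), np.float64(76.0), np.float64(0.1), np.float64(0.044)), (np.float64(0.508), np.float64(78.0), np.float64(0.1), np.float64(0.046)), (np.float64(0.505), np.float64(75.0), np.float64(0.1), np.float64(0.044))]
```

Emit:
jog_arm:
  steps:
    - {"dx": 0, "dy": 0.03, "dz": 0, "twist": -0.7}
    - {"dx": 0.01, "dy": 0.03, "dz": 0, "twist": -1.4}
    - {"dx": 0.01, "dy": 0.03, "dz": 0, "twist": -2.1}
    - {"dx": 0.01, "dy": 0.03, "dz": 0, "twist": -2.5}
    - {"dx": 0.01, "dy": 0.03, "dz": 0, "twist": -2.5}

```text
t: 5.92
tool_pos: [0.5757, -0.0029, 0.1033]
tool_rot: [-2.745, -1.528, -0.004]
contact_force: [-1.2, -4.5, 0.8]
opening: 0.0449
```

```bash
cat >> h.py <<'E'
def needle(im,fit_to=.026):
    # max-darkness line from hub, tail+needle, at z=.1
    hs=np.array([215+333.5/12-.5,180+289.5/12-.5]); c=px(im,*hs,plane=.1); g=im["frame"].mean(2).astype(np.float32)
    A=np.arange(50,110,.25); sc=[]
    for a in A:
        d=np.array([np.cos(np.radians(a)),np.sin(np.radians(a)),0])
        q=proj(im,[c+r*d for r in np.linspace(.008,fit_to,25)]).astype(np.float32)
        sc.append(cv2.remap(g,q[:,:1],q[:,1:],cv2.INTER_CUBIC).mean())
    sc=np.array(sc); k=sc.argmin(); w=np.clip(np.median(sc)-sc,0,None)*(abs(A-A[k])<6); print("needle az",A[k],(w*A).sum()/w.sum())
E
python3 - <<'E'
from h import *
needle(np.load("pics/scene0.npy",allow_pickle=True).item())
im=look(4); needle(im); needle(im,.022)
overlay(im,np.array([.6668,-.1242,.0985]),(215,180,275,230),12,"o4s.png")
E
```

```text
needle az 98.5 98.53739809495096
5.925 [ 0.5757 -0.0029  0.1033] F [-1.2 -4.5  0.8] M [-0.74  0.28 -0.05] q6 0.419
needle az 73.25 73.35680299276275
needle az 73.75 73.75529198164048
```

View pics/o4s.png

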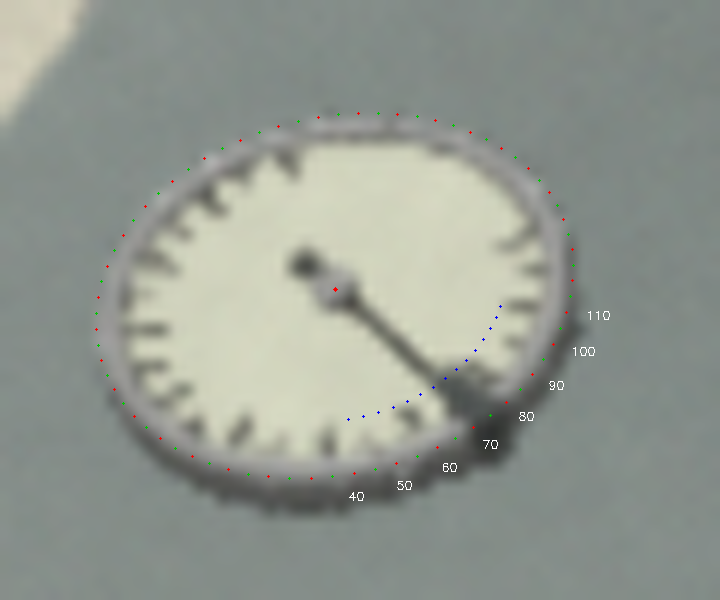

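Needle is at 73.4° and the clip middle at 73.3°, so they agree within about 1.5°. I'll settle for a moment, then pull lightly.

Emit:
jog_arm:
  steps:
    - {"dx": 0, "dy": 0, "dz": 0, "twist": 0}
    - {"dx": 0, "dy": 0, "dz": 0, "twist": 0}
    - {"dx": 0, "dy": 0, "dz": 0, "twist": 0}

```text
t: 6.35
tool_pos: [0.5757, -0.003, 0.1032]
tool_rot: [-2.744, -1.529, -0.003]
contact_force: [-1.1, -3.0, 1.1]
opening: 0.0451
```

Emit:
jog_arm:
  steps:
    - {"dx": 0, "dy": 0, "dz": 0.02, "twist": 0}
    - {"dx": 0, "dy": 0, "dz": 0.04, "twist": 0}
    - {"dx": 0, "dy": 0, "dz": 0.04, "twist": 0}

```text
t: 6.72
tool_pos: [0.5756, -0.0029, 0.1051]
tool_rot: [-2.744, -1.529, -0.003]
contact_force: [3.2, -2.2, -4.9]
opening: 0.0457
```

Emit:
jog_arm:
  steps:
    - {"dx": 0, "dy": 0, "dz": 0.02, "twist": 0}
    - {"dx": 0, "dy": 0, "dz": 0.03, "twist": 0}
    - {"dx": 0, "dy": 0, "dz": 0.03, "twist": 0}

```text
t: 7.1
tool_pos: [0.5756, -0.003, 0.1065]
tool_rot: [-2.744, -1.529, -0.003]
contact_force: [4.2, -3.1, -6.7]
opening: 0.0449
```

Emit:
jog_arm:
  steps:
    - {"dx": 0, "dy": 0, "dz": 0.02, "twist": 0}
    - {"dx": 0, "dy": 0, "dz": 0.03, "twist": 0}
    - {"dx": 0, "dy": 0, "dz": 0.03, "twist": 0}

```text
t: 7.48
tool_pos: [0.5755, -0.003, 0.1067]
tool_rot: [2.744, 1.529, 0.004]
contact_force: [7.7, -4.2, -12.8]
opening: 0.045
```

Blocked at +3.4 mm, tip to tip as expected. I'll keep a light pull and ease clockwise in 1° steps.

Emit:
jog_arm:
  steps:
    - {"dx": 0, "dy": 0, "dz": 0.025, "twist": -0.1}
    - {"dx": 0, "dy": 0, "dz": 0.025, "twist": -0.2}
    - {"dx": 0, "dy": 0, "dz": 0.025, "twist": -0.3}
    - {"dx": 0, "dy": 0, "dz": 0.025, "twist": -0.4}
    - {"dx": 0, "dy": 0, "dz": 0.025, "twist": -0.5}

```text
t: 8.1
tool_pos: [0.5756, -0.003, 0.107]
tool_rot: [2.808, 1.407, 0.005]
contact_force: [6.9, -3.5, -11.1]
opening: 0.0451
```

Emit:
jog_arm:
  steps:
    - {"dx": 0, "dy": 0, "dz": 0.025, "twist": -0.1}
    - {"dx": 0, "dy": 0, "dz": 0.025, "twist": -0.2}
    - {"dx": 0, "dy": 0, "dz": 0.025, "twist": -0.3}

```text
t: 8.48
tool_pos: [0.5757, -0.003, 0.1085]
tool_rot: [2.844, 1.332, 0.005]
contact_force: [3.2, -2.8, -4.3]
opening: 0.0455
```

Run:
```python
from h import *
im=look(5); needle(im); needle(im,.022)
```

```text
8.475 [ 0.5757 -0.003   0.1085] F [ 3.2 -2.8 -4.3] M [-0.43 -0.5   0.07] q6 0.559
needle az 71.5 71.51263743040818
needle az 71.75 71.68839556977623
```

It slipped at about 8° clockwise: z rose to +5.3 mm and the force dropped to sliding friction. I'll keep pulling straight up.

Emit:
jog_arm:
  steps:
    - {"dx": 0, "dy": 0, "dz": 0.02, "twist": 0}
    - {"dx": 0, "dy": 0, "dz": 0.035, "twist": 0}
    - {"dx": 0, "dy": 0, "dz": 0.035, "twist": 0}

```text
t: 8.9
tool_pos: [0.5757, -0.003, 0.111]
tool_rot: [2.844, 1.332, 0.005]
contact_force: [2.5, -3.2, -3.6]
opening: 0.0452
```

Emit:
jog_arm:
  steps:
    - {"dx": 0, "dy": 0, "dz": 0.02, "twist": 0}
    - {"dx": 0, "dy": 0, "dz": 0.03, "twist": 0}
    - {"dx": 0, "dy": 0, "dz": 0.03, "twist": 0}

```text
t: 9.28
tool_pos: [0.5757, -0.003, 0.1116]
tool_rot: [2.844, 1.332, 0.005]
contact_force: [6.7, -2.4, -10.5]
opening: 0.045
```

The rise is 8.4 mm with force building, so it's at the end stop. I'll relax, then open.

Emit:
jog_arm:
  steps:
    - {"dx": 0, "dy": 0, "dz": 0, "twist": 0}
    - {"dx": 0, "dy": 0, "dz": 0, "twist": 0}
    - {"dx": 0, "dy": 0, "dz": 0, "twist": 0}

```text
t: 9.65
tool_pos: [0.5757, -0.003, 0.1115]
tool_rot: [2.844, 1.332, 0.006]
contact_force: [4.4, -2.1, -6.1]
opening: 0.0453
```

Emit:
jog_arm:
  steps:
    - {"dx": 0, "dy": 0, "dz": 0, "twist": 0}
    - {"dx": 0, "dy": 0, "dz": 0, "twist": 0}
    - {"dx": 0, "dy": 0, "dz": 0, "twist": 0}
    - {"dx": 0, "dy": 0, "dz": 0, "twist": 0}
    - {"dx": 0, "dy": 0, "dz": 0, "twist": 0}
  gripper: 0

```text
t: 10.28
tool_pos: [0.5757, -0.0029, 0.1116]
tool_rot: [2.844, 1.332, 0.005]
contact_force: [0.1, 0.4, -0.1]
opening: 0.0853
```

Emit:
jog_arm:
  steps:
    - {"dx": 0, "dy": 0, "dz": 0, "twist": 0}
    - {"dx": 0, "dy": 0, "dz": 0, "twist": 0}
    - {"dx": 0, "dy": 0, "dz": 0, "twist": 0}
    - {"dx": 0, "dy": 0, "dz": 0, "twist": 0}
    - {"dx": 0, "dy": 0, "dz": 0, "twist": 0}

```text
t: 10.9
tool_pos: [0.5757, -0.003, 0.1116]
tool_rot: [2.844, 1.332, 0.006]
contact_force: [-0.5, -0.4, -0.4]
opening: 0.0851
```

Released, with no contact force. Now I'll rise straight up and back off so both cameras can see.

Emit:
jog_arm:
  steps:
    - {"dx": 0, "dy": 0, "dz": 0.5, "twist": 0}
    - {"dx": 0, "dy": 0, "dz": 1.2, "twist": 0}
    - {"dx": 0, "dy": 0, "dz": 2.0, "twist": 0}
    - {"dx": 0, "dy": 0, "dz": 2.5, "twist": 0}

```text
t: 11.4
tool_pos: [0.5764, -0.003, 0.2648]
tool_rot: [2.843, 1.331, 0.01]
contact_force: [0.4, -0.8, -0.0]
opening: 0.0853
```

Emit:
jog_arm:
  steps:
    - {"dx": -0.5, "dy": 0.7, "dz": 0, "twist": 0}
    - {"dx": -1.0, "dy": 1.4, "dz": 0, "twist": 0}
    - {"dx": -1.5, "dy": 2.1, "dz": 0, "twist": 0}
    - {"dx": -2.0, "dy": 2.8, "dz": 0, "twist": 0}
    - {"dx": -2.2, "dy": 3.5, "dz": 0, "twist": 0}

```text
t: 12.02
tool_pos: [0.4431, 0.2082, 0.2651]
tool_rot: [2.842, 1.331, 0.012]
contact_force: [0.7, 0.0, -0.2]
opening: 0.0856
```

Emit:
jog_arm:
  steps:
    - {"dx": 0, "dy": 0, "dz": 0, "twist": 0}
    - {"dx": 0, "dy": 0, "dz": 0, "twist": 0}

```text
t: 12.28
tool_pos: [0.4432, 0.2079, 0.2651]
tool_rot: [2.842, 1.331, 0.012]
contact_force: [-1.3, -0.6, -0.1]
opening: 0.0853
```

Run:
```python
from h import *
im=look(6); needle(im); needle(im,.022); t=snap("top","t6.png",(230,90,450,260),3.6)
k=np.array([.575,-.003])
for n,i in(("top",t),("scene",im)):
    p=np.array([px(i,u,v) for v in range(165,205) for u in range(300,345) if i["range_z"][v,u]>0]); 
    p=p[(np.hypot(*(p[:,:2]-k).T)<.017)&(p[:,2]>.11)]; print(n,np.median(p[:,2]))
    j=np.load(f"pics/{n}0.npy",allow_pickle=True).item()
    p=np.array([px(j,u,v) for v in range(165,205) for u in range(300,345) if j["range_z"][v,u]>0]); 
    p=p[(np.hypot(*(p[:,:2]-k).T)<.017)&(p[:,2]>.11)]; print(" before",np.median(p[:,2]))
overlay(t,np.array([.6662,-.1253,.0985]),(345,130,395,180),12,"o6t.png")
```

```text
12.275 [0.4432 0.2079 0.2651] F [-1.3 -0.6 -0.1] M [ 0.04  0.01 -0.03] q6 0.982
needle az 71.5 71.45799016504814
needle az 71.5 71.44345757597442
top 0.141854763923962
 before 0.1342601303019174
scene 0.1424547163905336
 before 0.13450895871701485
```

View pics/o6t.png

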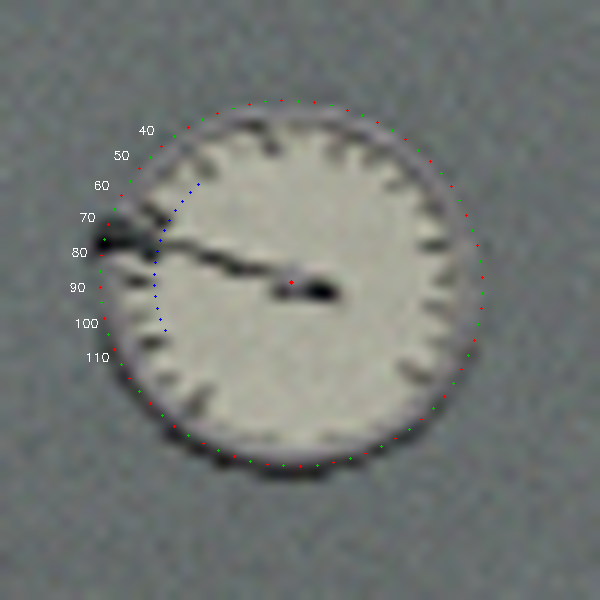

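View pics/t6.png

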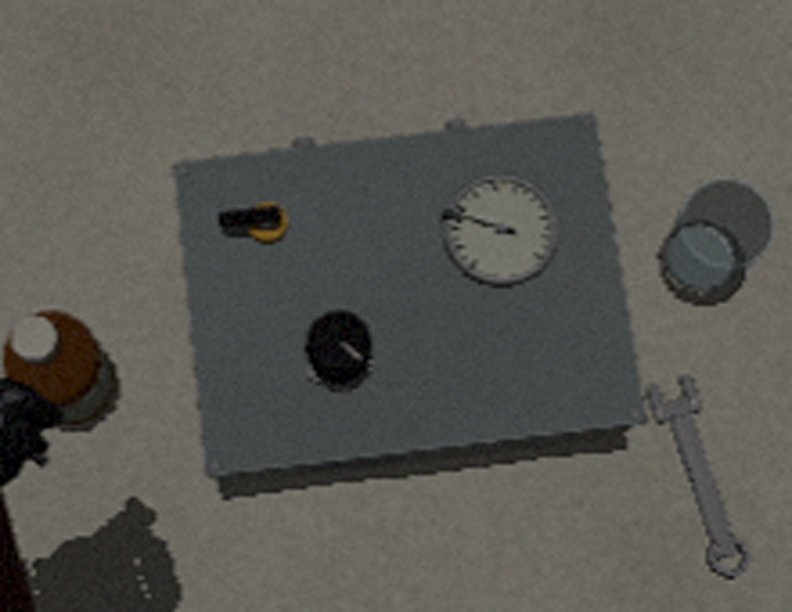

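View pics/s6.png

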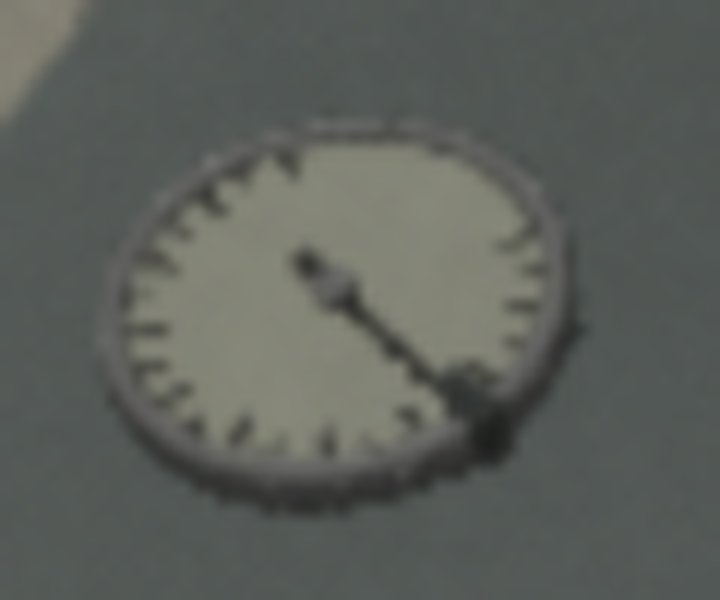

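Both cameras agree. The knob top rose 7.6 mm in the top view and 7.9 mm in the scene view. The needle at 71.5° is within 2° of the clip middle (limit 6°), and top and scene views show it pointing into the clip. Handing in.

```bash
python3 -c "
from station import ctrl
print(ctrl.finish_job())"
```

```text
the job is handed in; nothing more can be done
None
```

The purge-gas regulator is set: the needle points at the marker clip, and the knob is pulled fully out, locked and released. I handed the job in just after 12.3 s; no verdict was reported.

**What I did:** I gripped the knob and turned it about 105° clockwise until the needle stood at the clip. The first pull was blocked at about 3.4 mm. Keeping a light pull of up to 13 N, I eased the knob about 8° further clockwise. It slipped into the gap, and I pulled it straight up to its stop, let go and backed away.

**Last checks:**
- **Knob:** its top rose 7.6 mm in the top camera and 7.9 mm in the scene camera, against a full 8 mm. The tool itself rose 8.4 mm while holding it.
- **Needle:** it stands at 71.5°, and I put the clip's middle at 73.3°, an error of about 1.8° against the 6° allowed.
- **Surroundings:** the bottle, beaker and spanner look unmoved in the top picture, though I did not measure their positions. There is no contact force on the gripper.

**Disagreement between the cameras:** at dial height, the two views put the clip's middle about 3° apart, at roughly 72.5° and 75.5°. They agree at 73.3° only if the clip stands about 4 mm above the dial. Even the worse reading leaves the needle within the limit.

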